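Load the board carrier into the shield box

TASK

Swing the lid of the grey shield box open until it rests back on its stop. Then lay the board carrier, brass nose first, on the box's lead-in and slide it through the slot under the yellow lintel, shifting your hold to the tab inside the box, until it is fully home with the blue socket pushed all the way back. Leave the lid open and the yellow hand meter, solder spool and screwdriver where they are.

Things in the scene. Friction and masses are not known exactly. Their poses are not given: they have to be found in the camera images.
- box: Grey shield box, fixed. Origin: bench level, on the track's centre line, at the OUTER face of the slot wall; +y runs along the track into the box, z up. In mm: outside x -59..59, y 0..157, walls up to z 58; floor top z 6; inside y 6..151, x -55..55. Open on top when the lid is up.
- slot (a point): Centre of the slot's mouth, box (0, 0, 25) mm. The slot wall is 6 mm thick (box y 0..6); opening 74 wide (x -37..37), z 6..44, the yellow lintel above it z 44..58: too low for fingers to pass. Inside, white lips overhang the track (|x| 30..42, y 8..120, z 18..22; guides below them 76 apart), so the carrier cannot go in from above, only slide in under them.
- lead_in (a point): Centre of the lead-in tray's floor outside the slot, box (0, -63.5, 6) mm. Floor top z 6, box y -127..0; open on top; white side rails up to z 18, 94 apart from y -127 to -40, then narrowing evenly to 74 at the slot.
- lid (a joint): Aluminium lid of the box, hinge angle in rad: 0 closed, 1.85 resting open on its stop (0.28 past upright). Let go before about 1.55 it falls shut, beyond that it falls on to the stop. Plate 118 x 157 x 5 mm, 0.25 kg, underside at box z 58 when closed.
- lid_hinge (a point): Point on the hinge axis (axis parallel to box y), at box (59, 78.5, 60) mm, the middle of the box's far long side.
- lid_knob (a point): Grip point on the black knob of the lid: 100 mm from the hinge axis along the lid and 24 mm out from the hinge plane. Knob: 12 mm (box x) x 14 mm (box y) x 34 mm tall above the lid when closed (box z 63..97); lid edge 18 mm beyond it. Pinch it along box y so that it can pivot between the pads as the lid turns.
- carrier: Loose black carrier with a green board, 0.22 kg. Origin: centre of the underside; +y points to the nose (brass strip). Plate 70 (x) x 110 (y) x 8 mm; the foremost 15 mm is 58 wide. Two tabs, each 30 (x) x 14 (y) mm, z 8..34: yellow tab centred at y +28, red tab centred at y -40. Fully home, its origin is at box (0, 73, 6), its tail 12 mm inside the slot wall.
- carrier_nose (a point): Middle of the carrier's front edge, at carrier (0, 55, 4) mm.
- socket (a joint): Blue sliding socket block at the inner end of the track, m: it starts 0 to 0.003, 0.012 is pushed back to its hard stop. It slides stiffly (about 5 N) and stays where it is left. Front face at box y 116 mm + joint value, 50 wide, z 6.5..17.5.
- meter: Yellow hand meter, 150 x 75 x 35 mm, lying flat, origin under its centre. Leave alone.
- spool: Steel-coloured solder spool, 54 mm diameter, 40 mm tall, standing, origin under its centre. Leave alone.
- driver: Screwdriver with an orange handle, 170 mm long, lying along its x, origin under its centre. Leave alone.
There are look-alikes about, which are no part of the job. Leave any orange look-alike of the carrier alone.

How it is judged (in metres and radians):
On the way, in this order (a step that is already met when the one before it is completed fails the run):
1. the lid rests open on its stop (value of joint lid above 1.75 rad), for 0.2 s.
2. the carrier's nose has come through the slot, flat on the track, its tail still outside (z of carrier in the frame of box below 0.01 m and x of carrier in the frame of box between -0.008 and 0.008 m and y of carrier_nose in the frame of box between 0.015 and 0.1 m), for 0.1 s.
At the end, for the whole second after the job is handed in: The lid is open on its stop (over 1.75 rad); the carrier lies flat in the track, nose inward, at rest, within 3 mm of fully home, and the socket is pushed back over 9.5 mm of its 12 mm (value of joint lid above 1.75 rad and y of carrier in the frame of box above 0.07 m and value of joint socket above 0.0095 m and z of carrier in the frame of box below 0.01 m and x of carrier in the frame of box between -0.008 and 0.008 m and linear speed of carrier below 0.01 m/s and angle between the y axis of carrier and the y axis of box, either way round below 0.12 rad and y of carrier_nose in the frame of box above 0.1 m); the robot touches nothing.
It fails at once if the meter is pushed more than 30 mm (distance of meter from where it was at the start of the episode above 0.03 m).
It fails at once if the spool is pushed more than 30 mm (distance of spool from where it was at the start of the episode above 0.03 m).
It fails at once if the driver is pushed more than 30 mm (distance of driver from where it was at the start of the episode above 0.03 m).
It also fails if it takes over 67 s, if anything falls off the work surface, if the arm or the gripper's body presses on something with over 40 N, if the wrist force passes 120 N, or if a joint passes its speed limit or range.

ROBOT

A 6-joint arm with a two-finger parallel gripper is mounted at the origin on the work surface. World frame = base frame: x ahead of the robot, y to its left, z up, the work surface at z = 0. Lengths are in mm, angles in rad, forces in N, time in s.
With the tool pointing down it reaches from about 400 to 925 mm from the base axis. Payload 12.5 kg.
Tool frame: the origin (TCP) lies between the finger pads; the fingertips stand 11 mm ahead of it and the grasp point (between the pads) lies 8 mm behind it (env.tip_extent is the distance from the TCP to the fingertips, in mm); x points along the fingers, z is the direction in which the jaws open and shut, and the axes are right-handed (so a half turn about x gives the same grasp; the last joint's range is limited). The gripper opens to 95 mm and grips with 3 to 60 N. Pads are 20 mm wide; open, the fingers measure 119 mm over their backs; the gripper's body (75 mm by 180 mm) begins 59 mm behind the grasp point.
Start: joints at [1.173, 0.491, 1.559, -0, 1.092, -0.106], TCP at [179.78, 598.602, 225.661] pointing down, gripper open.
Joint ranges: [-3.1, 3.1], [-0.84, 2.19], [0.05, 2.79], [-1.13, 4.28], [0.06, 2.93], [-2.69, 2.69]. Speed limits (rad/s): [2.22, 2.22, 2.79, 3.14, 3.14, 3.14].

INTERFACE

Orientations are given as [roll, pitch, yaw] about the fixed x, y, z axes, in that order (R = Rz(yaw) Ry(pitch) Rx(roll)).
In Python, from cell import status, imaging, env gives the robot as it stands. The module is installed in compiled form; this text tells all that it offers.
- The arm moves only by the tool apply_moves, never from a script. Its argument "increments" is a list of rows, each a list of 5 numbers: the closure, from 0 (fully open) to 1 (shut), then the shift along the tool's x, y, z in mm, then the turn about the tool's x in degrees. A call has 1 to 10 rows; each row shifts and turns the commanded pose from where the row before left it, along the tool's axes as they then stand; what a row does not reach is not made up. A row lasts 1/10 s, in which the tool goes at most 50 mm and 8.59 degrees, less where a joint would pass 70% of its speed; a pose out of reach is approached as far as the arm can. A call with a gripper value outside its range is refused whole. The fingers move at their own pace and stop on an object; the grip force is fixed at half the most. Time passes only in rows, so rows that do not move let the fingers close. It gives the time, the measured TCP pose, the force and the opening at its end, in the units of the state.
- status.state(): the state, without advancing time (a new reading comes with each control period).
- imaging.read_camera(name): name is "side" or "top"; returns a dict with "pixels" (384x512x3 uint8, red, green, blue), "fovy" (degrees; the focal length in pixels is half the picture's height over the tangent of half this angle, whatever the lens; pixels are square), "cx", "cy" (the principal point, pixels), "R" (3x3) and "t" (3): a world point X has camera coordinates R X + t. Camera axes: x right, y down, z forward; pixel columns grow to the right and rows downward; lengths in mm; the calibration is good to about 2 mm. A picture is of the moment at which its call begins. There is no depth.
- env.job_done(): hands the job in, once; it reports no verdict.
The state is a dict: "t": time; "joints": joint angles; "qvel": joint speeds; "tau": joint torques, N m; "eef_pos": TCP position; "tcp_rot": TCP orientation; "ft_force": force on the tool from outside, world axes, zero at the start; "moment": the same for the moment, N m; "opening": opening from 0.0 (shut) to 1.0 (fully open).
Only numpy, scipy, OpenCV 4.12 (cv2) and the standard library are available. Lean on these libraries where they do the work, as an engineer would, in place of code of your own. Each camera call takes 0.05 s, during which the arm holds its last target. There are 200 camera calls.

## Working session

There is one attempt and no reset: what is moved stays moved. The work goes in short steps, Python scripts to look and compute and a tool call to move; the robot and the scene stay as the last step left them, time stands still between calls to the robot, and variables do not carry over. Pictures are saved under pics/ and viewed, about 8 in all and at most 12, crops included, and the job is handed in when it is done.

Besides the shell and the picture viewer there is one more tool, called after "Call:" by a JSON object that holds its "name" and its "arguments". apply_moves: Moves the arm, as the interface text tells. Its arguments: {"type":"object","properties":{"increments":{"type":"array"}},"required":["increments"]}

```bash
mkdir -p pics; cat > h.py <<'E'
import numpy as np, cv2, pickle
from cell import status, imaging, env
def snap(n,tag):
    c=imaging.read_camera(n); pickle.dump(c,open(f'pics/{tag}.pkl','wb'))
    cv2.imwrite(f'pics/{tag}.png',c['pixels'][:,:,::-1]); return c
def load(tag): return pickle.load(open(f'pics/{tag}.pkl','rb'))
def f(c): return c['pixels'].shape[0]/2/np.tan(np.radians(c['fovy'])/2)
def ray(c,u,v,z):
    R=np.array(c['R']);t=np.array(c['t']);d=R.T@np.array([(u-c['cx'])/f(c),(v-c['cy'])/f(c),1]);o=-R.T@t
    return o+d*(z-o[2])/d[2]
def proj(c,X):
    X=np.atleast_2d(X)@np.array(c['R']).T+np.array(c['t']); return np.c_[f(c)*X[:,0]/X[:,2]+c['cx'],f(c)*X[:,1]/X[:,2]+c['cy']]
E
python3 - <<'E'
from h import *
for n in('top','side'):
    c=snap(n,n+'0'); print(n,c['fovy'],c['cx'],c['cy'],np.round(-np.array(c['R']).T@c['t']),np.round(c['R'],2).tolist())
a=cv2.imread('pics/top0.png');b=cv2.imread('pics/side0.png')
cv2.imwrite('pics/both.png',cv2.resize(np.vstack([a]),(800,600)))
print(status.state())
E
```

```text
top 46.0102383394899 265.79575171715726 198.8707498074121 [ 472.  -11. 1547.] [[-0.01, -1.0, 0.01], [-1.0, 0.01, -0.07], [0.07, -0.01, -1.0]]
side 54.39036156708584 254.65209651698115 191.11254873440447 [278. 569. 749.] [[-0.89, -0.45, -0.02], [-0.3, 0.62, -0.73], [0.34, -0.64, -0.69]]
{'t': 0.1, 'joints': array([ 1.17336842e+00,  4.91472981e-01,  1.55939259e+00,  3.98716462e-06,
        1.09169504e+00, -1.05575769e-01]), 'qvel': array([-0.00227615, -0.00021039, -0.00117113, -0.00193826,  0.00091736,
       -0.00014421]), 'tau': array([ 3.49224727e-03, -6.13628197e+01, -2.58608615e+01,  6.94485102e-02,
        4.69749235e-02, -5.45788055e-05]), 'eef_pos': array([179.71204344, 598.391228  , 225.13511091]), 'tcp_rot': array([ 3.03236338,  1.56982836, -1.97187958]), 'ft_force': array([ 0.15597706,  0.07902658, -0.47458205]), 'moment': array([ 0.02747378,  0.02170964, -0.06546241]), 'opening': 0.9978240795224871}
```

View pics/both.png

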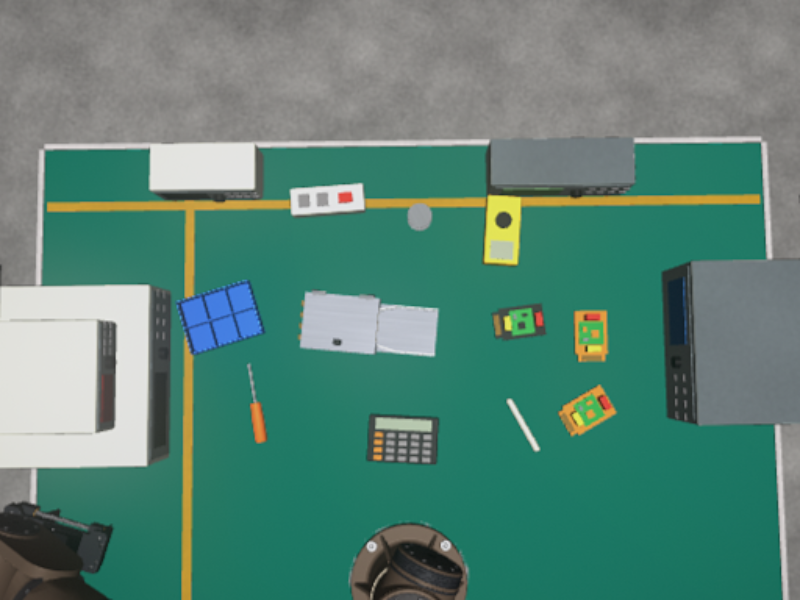

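View pics/side0.png

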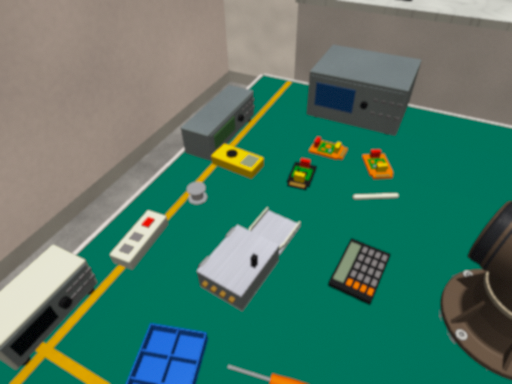

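Candidates for the carrier: a black one at top (519,322), and two orange ones at (591,335) and (588,410). I choose the black one. I take the box to be at (340,323) with its lead-in at (408,330), and the knob at (337,342). Now one close crop of these.

```bash
python3 - <<'E'
from h import *
a=cv2.imread('pics/top0.png');b=cv2.imread('pics/side0.png')
o=np.zeros((600,750,3),np.uint8)
rs=lambda im,k:cv2.resize(im,None,fx=k,fy=k,interpolation=cv2.INTER_CUBIC)
def put(im,y,x): o[y:y+im.shape[0],x:x+im.shape[1]]=im
put(rs(a[182:237,185:360],4),0,0)
put(rs(b[203:308,195:303],3.5),225,0)
put(rs(b[155:193,283:325],8),225,390)
cv2.imwrite('pics/crop1.png',o)
E
```

```text
(no output)
```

View pics/crop1.png

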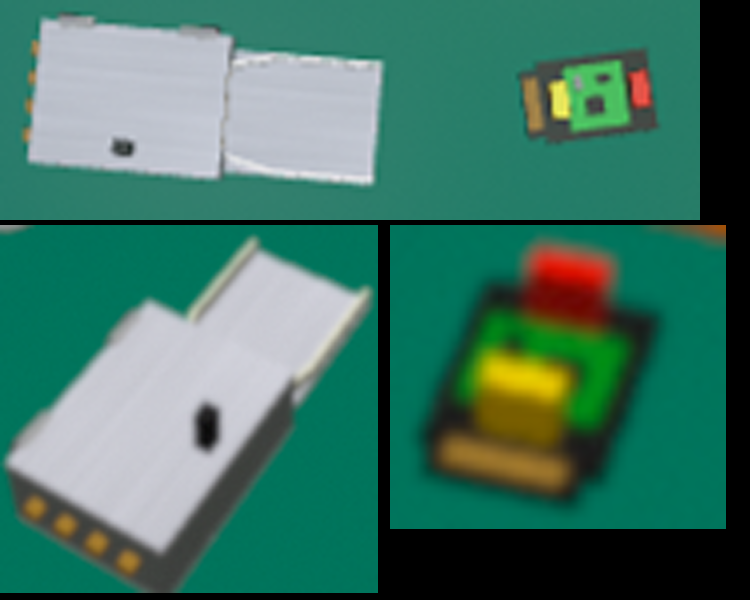

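```bash
cat > fit.py <<'E'
from h import *
from scipy.optimize import least_squares
def T(p,X): 
    c,s=np.cos(p[2]),np.sin(p[2]); X=np.atleast_2d(X).astype(float)
    return np.c_[p[0]+c*X[:,0]-s*X[:,1],p[1]+s*X[:,0]+c*X[:,1],X[:,2]]
def fit(obs,p0):  # obs: (cam, uv, X)
    g=lambda p:np.concatenate([(proj(c,T(p,X))[0]-uv) for c,uv,X in obs])
    r=least_squares(g,p0,loss='soft_l1'); return r.x,g(r.x).reshape(-1,2)
E
python3 - <<'E'
from fit import *
ct,cs=load('top0'),load('side0')
t=lambda u,v:np.array([185+(u+.5)/4-.5,182+(v+.5)/4-.5])
s=lambda u,v:np.array([195+(u+.5)/3.5-.5,203+(v-225+.5)/3.5-.5])
k=lambda u,v:np.array([283+(u-390+.5)/8-.5,155+(v-225+.5)/8-.5])
L=[(59,157,63),(-59,157,63),(59,0,63),(-59,0,63)]
box=[(ct,t(*q),X) for q,X in zip([(42,19),(28,161),(232,37),(220,178)],L)]
boxs=[(cs,s(*q),X) for q,X in zip([(8,464),(162,553),(150,302),(295,383)],L)]
car=[(ct,t(*q),X) for q,X in zip([(560,100),(641,89),(646,51),(657,127),(522,73),(530,137)],[(0,28,34),(0,-40,34),(35,-55,8),(-35,-55,8),(29,55,8),(-29,55,8)])]
cars=[(cs,k(*q),X) for q,X in zip([(570,265),(522,370),(428,462),(578,495)],[(0,-40,34),(0,28,34),(29,55,4),(-29,55,4)])]
for n,o,oo,p0 in(('box',box,boxs,(550,50,0)),('car',car,cars,(550,-150,0))):
    for q in(o,oo,o+oo):
        p,r=fit(q,p0); print(n,np.round(p,3),np.round(r,1).tolist())
E
```

```text
box [ 5.45421e+02  6.08420e+01 -1.02000e-01] [[0.1, -0.0], [0.0, 0.2], [0.1, -0.3], [-0.2, 0.2]]
box [ 5.42483e+02  6.24090e+01 -1.09000e-01] [[-0.5, -0.0], [-0.2, 0.4], [0.2, 0.4], [0.6, -2.3]]
box [ 5.43806e+02  6.15540e+01 -1.05000e-01] [[-0.0, 0.3], [-0.2, 0.5], [-0.1, 0.2], [-0.5, 0.7], [-0.6, -0.3], [-0.2, -0.1], [-0.2, 0.0], [0.3, -2.8]]
car [ 552.56  -246.036    6.398] [[0.1, -0.1], [-0.1, 0.1], [0.2, -0.7], [0.3, 0.6], [-0.4, -0.4], [-0.1, 0.5]]
car [ 553.403 -249.497   37.827] [[0.0, -0.6], [0.3, 0.2], [-0.4, 0.1], [0.1, 0.2]]
car [ 552.623 -246.959    6.403] [[0.4, -0.1], [0.2, -0.0], [0.4, -0.8], [0.6, 0.5], [-0.2, -0.3], [0.2, 0.5], [0.1, 0.0], [0.2, 0.7], [-0.7, 0.6], [-0.2, 0.8]]
```

```bash
cat > nav.py <<'E'
from fit import *
from scipy.spatial.transform import Rotation as Ro
BOX=np.array([544.5,61.3,-.104]); CAR=np.array([552.6,-246.7,6.402-2*np.pi])
def pose():
    s=status.state(); return np.array(s['eef_pos']),Ro.from_euler('xyz',s['tcp_rot']).as_matrix(),s
def turn(yaw):  # deg about tool x so that tool z is along +-(dir of yaw's y axis)
    p,R,s=pose(); d=np.array([-np.sin(yaw),np.cos(yaw),0]); 
    a=np.degrees(np.arctan2(-(R[:,1]@d),R[:,2]@d)); return [round(float(x),2) for x in(a,a-180 if a>0 else a+180)]
def go(yaw,Xt,flip=1): # tool-frame shift to grasp-point world target, tool z = flip*ydir
    p,R,s=pose(); z=flip*np.array([-np.sin(yaw),np.cos(yaw),0]); x=np.array([0,0,-1.]); y=np.cross(z,x)
    g=p-8*x; return np.round(np.array([x,y,z])@(np.array(Xt)-g),1)
def rep():
    p,R,s=pose(); print('grasp',np.round(p+[0,0,8],1),'R',np.round(R,3).tolist(),'F',np.round(s['ft_force'],1),'open',round(s['opening'],3),'t',s['t'],'q6',np.round(s['joints'],2))
E
python3 - <<'E'
from nav import *
rep(); print('turn',turn(BOX[2]))
k=T(BOX,(-41,78.5,88))[0]; print(k)
for fl in(1,-1): print(go(BOX[2],k+[0,0,60],fl))
E
```

```text
grasp [179.7 598.4 233.1] R [[-0.0, -0.958, 0.288], [-0.001, 0.288, 0.958], [-1.0, 0.0, -0.001]] F [ 0.2  0.1 -0.5] open 0.998 t 0.1 q6 [ 1.17  0.49  1.56  0.    1.09 -0.11]
turn [-10.76, 169.24]
[511.87081921 143.63217209  88.        ]
[  85.1 -377.6 -417.8]
[ 85.1 377.6 417.8]
```

Call:
{"name": "apply_moves", "arguments": {"increments": [[0,-30,0,0,0],[0,-40,0,0,-5.4],[0,-30,0,0,-5.4],[0,0,-23,-26,0],[0,0,-23,-26,0],[0,0,-23,-26,0],[0,0,-23,-26,0],[0,0,-23,-26,0],[0,0,-23,-26,0],[0,0,-23,-26,0]]}}

```text
t: 1.1
eef_pos: [321.7, 399.7, 325.5]
tcp_rot: [2.406, 1.57, -2.41]
ft_force: [0.2, -0.1, 0.3]
opening: 1.001
```

Call:
{"name": "apply_moves", "arguments": {"increments": [[0,0,-23,-26,0],[0,0,-23,-26,0],[0,0,-23,-26,0],[0,0,-23,-26,0],[0,0,-23,-26,0],[0,0,-23,-26,0],[0,20,-23,-26,0],[0,40,-23,-26,0],[0,40,-23,-26,0],[0,0,0,0,0]]}}

```text
t: 2.1
eef_pos: [500.5, 147.2, 225.6]
tcp_rot: [1.888, 1.564, -2.93]
ft_force: [-0.2, -0.3, 1.0]
opening: 0.996
```

```bash
python3 - <<'E'
from nav import *
rep(); print('turn',turn(BOX[2]))
k=T(BOX,(-41,78.5,88))[0]; print(k, go(BOX[2],k))
c=snap('side','side1'); a=snap('top','top1')
print(proj(c,k),proj(a,k))
im=cv2.imread('pics/side1.png')
cv2.imwrite('pics/v1.png',cv2.resize(im[130:330,150:380],None,fx=3,fy=3,interpolation=cv2.INTER_CUBIC))
E
```

```text
grasp [500.5 147.2 233.6] R [[-0.007, -0.994, 0.106], [-0.001, 0.106, 0.994], [-1.0, 0.007, -0.002]] F [-0.2 -0.3  1. ] open 0.996 t 2.1 q6 [ 0.16  0.35  1.81 -0.    1.   -1.3 ]
turn [-0.14, 179.86]
[511.87081921 143.63217209  88.        ] [145.6 -11.7  -2.4]
[[253.72124192 258.49489125]] [[215.08623585 218.73948403]]
```

View pics/v1.png

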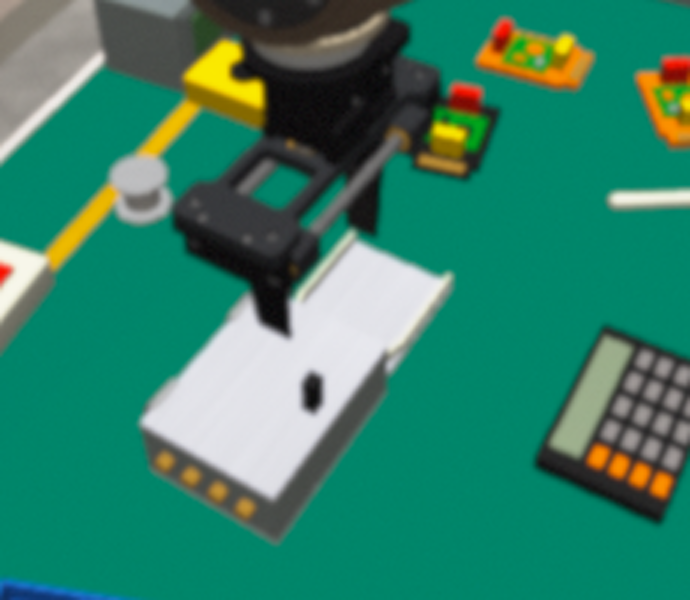

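The side view shows the open gripper above the box. The knob is at crop (312,391), i.e. (254,260), about 2 px from the prediction. Next I descend and pinch.

Call:
{"name": "apply_moves", "arguments": {"increments": [[0,30,-6,-1,0],[0,40,-6,-1,0],[0,40,0,0,0],[0,25,0,0,0],[0,10,0,0,0],[0,0,0,0,0],[1,0,0,0,0],[1,0,0,0,0],[1,0,0,0,0],[1,0,0,0,0]]}}

```text
t: 3.2
eef_pos: [512.7, 146.9, 85.9]
tcp_rot: [-1.254, 1.57, 0.213]
ft_force: [0.7, -1.0, 0.0]
opening: 0.719
```

Call:
{"name": "apply_moves", "arguments": {"increments": [[1,0,0,0,0],[1,0,0,0,0],[1,0,0,0,0],[1,0,0,0,0]]}}

```text
t: 3.6
eef_pos: [512.4, 146.8, 85.1]
tcp_rot: [0.918, 1.571, 2.385]
ft_force: [0.3, -1.6, -0.1]
opening: 0.384
```

```bash
python3 - <<'E'
from nav import *
rep(); print('turn',turn(BOX[2]))
p,R,s=pose(); g=p+[0,0,8]
print('opening mm',95*s['opening'])
c,sn=np.cos(BOX[2]),np.sin(BOX[2]); M=np.array([[c,sn,0],[-sn,c,0],[0,0,1]])
print('grasp in box',np.round(M@(g-[BOX[0],BOX[1],0]),1))
# arc rows
th=np.linspace(0,1.72,26); r0=np.array([-100,28.]) # (x,z) rel hinge
P=np.array([[-100*np.cos(a)+28*np.sin(a),100*np.sin(a)+28*np.cos(a)] for a in th])
d=np.diff(P,axis=0)
print([[1,round(-dz,1),round(-dx,1),0,0] for dx,dz in d])
E
```

```text
grasp [512.4 146.8  93.1] R [[-0.0, -0.995, 0.103], [0.0, 0.103, 0.995], [-1.0, 0.0, 0.0]] F [ 0.3 -1.6 -0.1] open 0.384 t 3.6 q6 [ 0.16  0.55  1.92  0.    0.67 -1.31]
turn [0.04, -179.96]
opening mm 36.51987982561836
grasp in box [-40.8  81.7  93.1]
[[1, np.float64(-6.8), np.float64(-2.2), 0, 0], [1, np.float64(-6.6), np.float64(-2.6), 0, 0], [1, np.float64(-6.4), np.float64(-3.1), 0, 0], [1, np.float64(-6.2), np.float64(-3.5), 0, 0], [1, np.float64(-6.0), np.float64(-3.9), 0, 0], [1, np.float64(-5.7), np.float64(-4.3), 0, 0], [1, np.float64(-5.4), np.float64(-4.7), 0, 0], [1, np.float64(-5.0), np.float64(-5.1), 0, 0], [1, np.float64(-4.7), np.float64(-5.4), 0, 0], [1, np.float64(-4.3), np.float64(-5.7), 0, 0], [1, np.float64(-3.9), np.float64(-6.0), 0, 0], [1, np.float64(-3.5), np.float64(-6.2), 0, 0], [1, np.float64(-3.0), np.float64(-6.5), 0, 0], [1, np.float64(-2.6), np.float64(-6.7), 0, 0], [1, np.float64(-2.1), np.float64(-6.8), 0, 0], [1, np.float64(-1.6), np.float64(-7.0), 0, 0], [1, np.float64(-1.2), np.float64(-7.0), 0, 0], [1, np.float64(-0.7), np.float64(-7.1), 0, 0], [1, np.float64(-0.2), np.float64(-7.1), 0, 0], [1, np.float64(0.3), np.float64(-7.1), 0, 0], [1, np.float64(0.8), np.float64(-7.1), 0, 0], [1, np.float64(1.3), np.float64(-7.0), 0, 0], [1, np.float64(1.8), np.float64(-6.9), 0, 0], [1, np.float64(2.2), np.float64(-6.8), 0, 0], [1, np.float64(2.7), np.float64(-6.6), 0, 0]]
```

Call:
{"name": "apply_moves", "arguments": {"increments": [[1,4,0,-3,0],[1,0,0,0,0],[1,0,0,0,0],[1,0,0,0,0],[1,0,0,0,0]]}}

```text
t: 4.1
eef_pos: [511.8, 142.8, 80.8]
tcp_rot: [2.518, 1.569, -2.297]
ft_force: [-0.1, -10.1, -2.8]
opening: 0.147
```

Call:
{"name": "apply_moves", "arguments": {"increments": [[1,0,0,-1,0],[1,-6.8,-2.2,0,0],[1,-6.6,-2.6,0,0],[1,-6.4,-3.1,0,0],[1,-6.2,-3.5,0,0],[1,0,0,0,0]]}}

```text
t: 4.7
eef_pos: [523.7, 141.5, 108.0]
tcp_rot: [-1.492, 1.57, -0.025]
ft_force: [-1.9, -2.7, -1.6]
opening: 0.142
```

Call:
{"name": "apply_moves", "arguments": {"increments": [[1,-6,-3.9,0,0],[1,-5.7,-4.3,0,0],[1,-5.4,-4.7,0,0],[1,-5,-5.1,0,0],[1,-4.7,-5.4,0,0],[1,-4.3,-5.7,0,0],[1,-3.9,-6,0,0],[1,-3.5,-6.2,0,0],[1,-3,-6.5,0,0],[1,0,0,0,0]]}}

```text
t: 5.7
eef_pos: [571.9, 136.6, 149.2]
tcp_rot: [-1.308, 1.57, 0.159]
ft_force: [-2.9, -2.9, -0.3]
opening: 0.142
```

Call:
{"name": "apply_moves", "arguments": {"increments": [[1,-2.6,-6.7,0,0],[1,-2.1,-6.8,0,0],[1,-1.6,-7,0,0],[1,-1.2,-7,0,0],[1,-0.7,-7.1,0,0],[1,-0.2,-7.1,0,0],[1,0.3,-7.1,0,0],[1,0,0,0,0]]}}

```text
t: 6.5
eef_pos: [621.2, 131.6, 157.4]
tcp_rot: [-1.313, 1.568, 0.154]
ft_force: [-1.6, -2.4, 7.2]
opening: 0.142
```

```bash
python3 - <<'E'
from nav import *
rep()
c=snap('side','side2')
im=cv2.imread('pics/side2.png')
cv2.imwrite('pics/v2.png',cv2.resize(im[100:330,150:400],None,fx=2.5,fy=2.5,interpolation=cv2.INTER_CUBIC))
E
```

```text
grasp [621.2 131.6 165.4] R [[0.003, -0.995, 0.103], [0.0, 0.103, 0.995], [-1.0, -0.003, 0.001]] F [-1.6 -2.4  7.2] open 0.142 t 6.5 q6 [ 0.1   0.57  1.61  0.    0.96 -1.36]
```

View pics/v2.png

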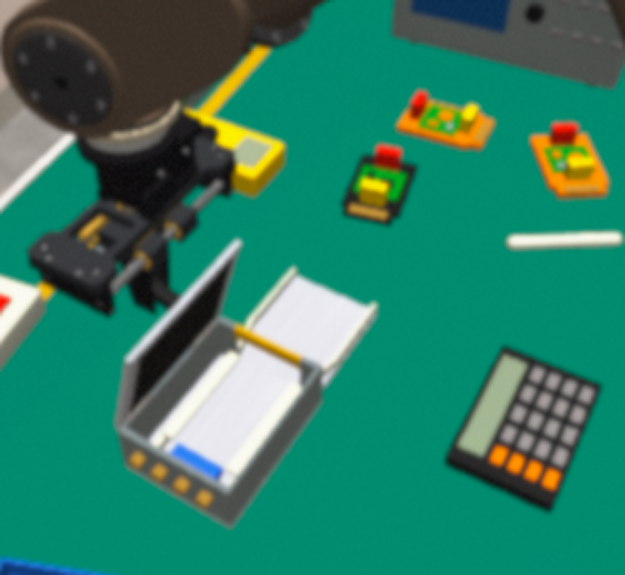

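The lid stands near upright (edge at crop (180,300)), with the knob still pinched. Next I carry it past the balance point, release and rise.

Call:
{"name": "apply_moves", "arguments": {"increments": [[1,0.8,-7.1,0,0],[1,1.3,-7,0,0],[1,1.8,-6.9,0,0],[1,2.2,-6.8,0,0],[1,2.7,-6.6,0,0],[1,2.5,-5,0,0],[1,0,0,0,0]]}}

```text
t: 7.25
eef_pos: [661.3, 127.5, 146.6]
tcp_rot: [-1.369, 1.565, 0.098]
ft_force: [2.0, -2.2, 8.2]
opening: 0.143
```

Call:
{"name": "apply_moves", "arguments": {"increments": [[0.5,0,0,0,0],[0.5,0,0,0,0],[0.5,0,0,0,0],[0.5,0,0,0,0],[0.5,0,-2,0,0],[0.5,-20,-2,0,0],[0.5,-40,0,0,0],[0.5,-40,0,0,0],[0.5,-20,0,0,0],[0.5,0,0,0,0]]}}

```text
t: 8.25
eef_pos: [663.6, 127.3, 268.9]
tcp_rot: [-1.356, 1.565, 0.112]
ft_force: [-0.3, 0.1, 0.7]
opening: 0.501
```

```bash
python3 - <<'E'
from nav import *
rep(); print('turn',turn(CAR[2]))
tab=T(CAR,(0,-40,24))[0]; print(tab,go(CAR[2],tab+[0,0,100]), go(BOX[2],tab+[0,0,100]))
E
```

```text
grasp [663.6 127.3 276.9] R [[0.006, -0.995, 0.103], [0.001, 0.103, 0.995], [-1.0, -0.006, 0.001]] F [-0.3  0.1  0.7] open 0.501 t 8.25 q6 [ 0.09  0.53  1.37  0.    1.24 -1.38]
turn [-12.72, 167.28]
[ 557.34141361 -286.41799337   24.        ] [ 152.9  154.5 -398.2] [ 152.9   62.7 -422.5]
```

Call:
{"name": "apply_moves", "arguments": {"increments": [[0.5,0,0,0,-6.4],[0.5,0,0,0,-6.3],[0.5,0,14,-36,0],[0.5,0,14,-36,0],[0.5,0,14,-36,0],[0.5,0,14,-36,0],[0.5,0,14,-36,0],[0.5,0,14,-36,0],[0.5,0,14,-36,0],[0.5,10,14,-36,0]]}}

```text
t: 9.25
eef_pos: [585.0, -173.5, 255.1]
tcp_rot: [-1.879, 1.57, -0.19]
ft_force: [0.5, -0.3, 0.6]
opening: 0.499
```

Call:
{"name": "apply_moves", "arguments": {"increments": [[0.5,20,14,-36,0],[0.5,40,14,-36,0],[0.5,40,14,-38,0],[0.5,30,0,0,0],[0.5,10,0,0,0],[0.5,0,0,0,0],[0.5,0,0,0,0]]}}

```text
t: 9.95
eef_pos: [559.4, -277.2, 125.2]
tcp_rot: [-2.131, 1.57, -0.441]
ft_force: [0.5, 0.4, 0.9]
opening: 0.501
```

```bash
python3 - <<'E'
from nav import *
rep(); print('turn',turn(CAR[2]))
tab=T(CAR,(0,-40,32))[0]; print(tab,go(CAR[2],tab))
c=snap('side','side3'); a=snap('top','top3')
i=cv2.imread('pics/side3.png');j=cv2.imread('pics/top3.png')
rs=lambda im,k:cv2.resize(im,None,fx=k,fy=k,interpolation=cv2.INTER_CUBIC)
o=np.zeros((590,780,3),np.uint8)
A=rs(i[140:315,195:340],2.8); o[:A.shape[0],:A.shape[1]]=A
B=rs(i[150:200,275:325],7); o[:350,415:765]=B
C=rs(j[180:240,185:260],3); o[395:395+180,415:415+225]=C
cv2.imwrite('pics/v3.png',o)
E
```

```text
grasp [ 559.4 -277.2  133.2] R [[0.001, -0.993, -0.119], [-0.0, -0.119, 0.993], [-1.0, -0.001, -0.001]] F [0.5 0.4 0.9] open 0.501 t 9.95 q6 [-0.57  0.6   1.66  0.    0.88 -2.26]
turn [0.03, -179.97]
[ 557.34141361 -286.41799337   32.        ] [101.2   3.2  -8.9]
```

View pics/v3.png

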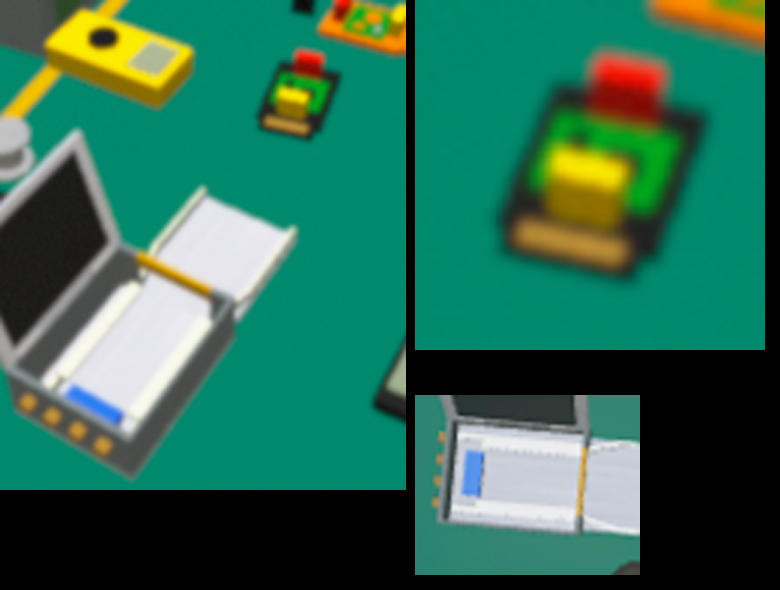

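The lid now rests open on its stop. The box interior shows the blue socket at left-panel (95,402). The carrier sits undisturbed, brass nose towards the box. Now I descend on the red tab.

Call:
{"name": "apply_moves", "arguments": {"increments": [[0.5,20,3.2,-8.9,0],[0.5,40,0,0,0],[0.5,25,0,0,0],[0.5,10,0,0,0],[0.5,5,0,0,0],[0.5,0,0,0,0],[1,0,0,0,0],[1,0,0,0,0],[1,0,0,0,0],[1,0,0,0,0]]}}

```text
t: 11.05
eef_pos: [556.8, -286.9, 24.8]
tcp_rot: [-2.144, 1.57, -0.455]
ft_force: [0.0, -0.2, -0.6]
opening: 0.223
```

Call:
{"name": "apply_moves", "arguments": {"increments": [[1,0,0,0,0],[1,0,0,0,0],[1,0,0,0,0]]}}

```text
t: 11.35
eef_pos: [556.7, -286.8, 24.5]
tcp_rot: [-1.429, 1.571, 0.26]
ft_force: [-1.4, 1.4, 3.9]
opening: 0.144
```

```bash
python3 - <<'E'
from nav import *
rep(); print(T(CAR,(0,-40,32))[0])
E
```

```text
grasp [ 556.7 -286.8   32.5] R [[0.0, -0.993, -0.118], [0.0, -0.118, 0.993], [-1.0, -0.0, 0.0]] F [-1.4  1.4  3.9] open 0.144 t 11.35 q6 [-0.58  0.74  1.72  0.    0.69 -2.27]
[ 557.34141361 -286.41799337   32.        ]
```

Call:
{"name": "apply_moves", "arguments": {"increments": [[1,-10,0,0,0],[1,-25,0,0,0],[1,-25,0,0,0],[1,0,0,0,6.4],[1,0,0,0,6.4],[1,0,0,0,0],[1,0,0,0,0]]}}

```text
t: 12.05
eef_pos: [556.5, -286.8, 84.3]
tcp_rot: [1.023, 1.57, 2.492]
ft_force: [-0.4, 1.1, -2.0]
opening: 0.145
```

```bash
python3 - <<'E'
from nav import *
rep(); print(turn(BOX[2])); t=T(BOX,(0,-112,39))[0]; print(t,go(BOX[2],t))
E
```

```text
grasp [ 556.5 -286.8   92.3] R [[-0.0, -0.995, 0.102], [0.0, 0.102, 0.995], [-1.0, 0.0, 0.0]] F [-0.4  1.1 -2. ] open 0.145 t 12.05 q6 [-0.58  0.65  1.69  0.    0.8  -2.05]
[0.13, -179.87]
[532.87298611 -50.09484974  39.        ] [ 53.3  48.1 233. ]
```

Lifted (about 2 N). Carry it to 35 mm above the lead-in and look.

Call:
{"name": "apply_moves", "arguments": {"increments": [[1,0,5,23,0.1],[1,0,5,25,0],[1,0,5,25,0],[1,0,5,25,0],[1,0,5,25,0],[1,0,5,25,0],[1,0,5,25,0],[1,5,5,25,0],[1,15,5,25,0],[1,0,3.1,10,0]]}}

```text
t: 13.05
eef_pos: [532.5, -48.2, 63.1]
tcp_rot: [1.397, 1.568, 2.865]
ft_force: [-0.1, -0.5, -3.2]
opening: 0.144
```

Call:
{"name": "apply_moves", "arguments": {"increments": [[1,10,0,0,0],[1,0,0,0,0]]}}

```text
t: 13.25
eef_pos: [533.6, -50.5, 53.5]
tcp_rot: [1.521, 1.57, 2.986]
ft_force: [-0.3, 0.8, -2.3]
opening: 0.141
```

```bash
python3 - <<'E'
from nav import *
rep(); print(turn(BOX[2])); t=T(BOX,(0,-112,39))[0]; print(t,go(BOX[2],t))
c=snap('side','side4'); a=snap('top','top4')
i=cv2.imread('pics/side4.png');j=cv2.imread('pics/top4.png')
rs=lambda im,k:cv2.resize(im,None,fx=k,fy=k,interpolation=cv2.INTER_CUBIC)
o=np.zeros((600,790,3),np.uint8)
A=rs(i[185:300,210:320],5); o[:A.shape[0],:A.shape[1]]=A
C=rs(j[180:240,185:300],2); o[395:395+120,555:785]=C
cv2.imwrite('pics/v4.png',o)
# predicted side-pixel positions of carrier corners for the nominal held pose
d=go(BOX[2],t)[0]
g=pose()[0]; 
for X in((29,15+40+40,8-32.5-4),(-29,95,-28.5),(0,68,34-32.5)):
    w=T((g[0],g[1],BOX[2]),(X[0],X[1],0))[0]; w[2]=g[2]+8+X[2]+ (4 if X[2]<0 else 0)
    print(X,np.round((proj(c,w)[0]-[210,185])*5,0),np.round((proj(a,w)[0]-[185,180])*2+[555,395]))
E
```

```text
grasp [533.6 -50.5  61.5] R [[-0.001, -0.994, 0.105], [0.0, 0.105, 0.994], [-1.0, 0.001, 0.0]] F [-0.3  0.8 -2.3] open 0.141 t 13.25 q6 [-0.22  0.61  1.93 -0.    0.6  -1.68]
[-0.09, 179.91]
[532.87298611 -50.09484974  39.        ] [22.5  0.7  0.4]
(29, 95, -28.5) [206. 232.] [680. 436.]
(-29, 95, -28.5) [307. 280.] [677. 471.]
(0, 68, 1.5) [285. 185.] [694. 454.]
```

View pics/v4.png

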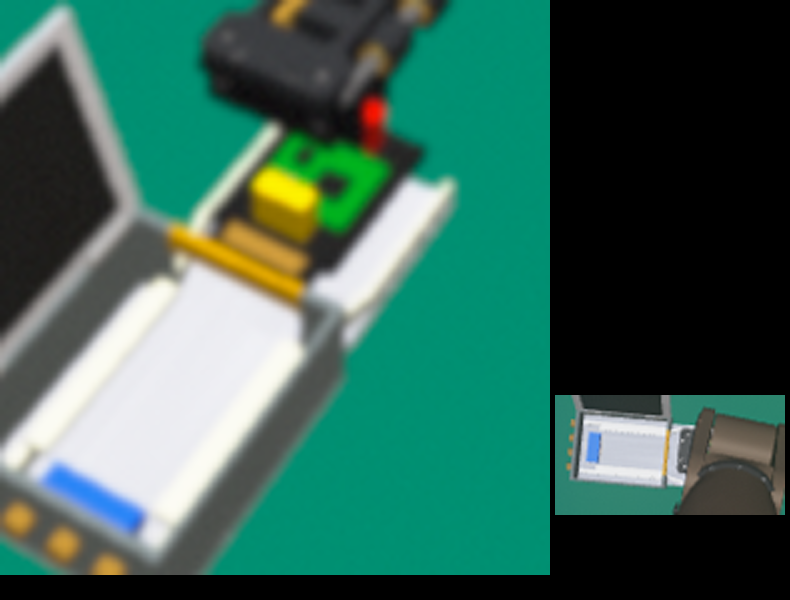

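```bash
python3 - <<'E'
from nav import *
c=load('side4')
for X in((37,3,58),(-37,3,58),(37,0,58),(-37,0,58),(37,6,58),(-37,6,58),(-59,157,58),(-59,0,58),(25,118,17.5),(-25,118,17.5)):
    print(X,np.round((proj(c,T(BOX,X))[0]-[210,185])*5))
E
```

```text
(37, 3, 58) [170. 227.]
(-37, 3, 58) [301. 290.]
(37, 0, 58) [173. 223.]
(-37, 0, 58) [304. 286.]
(37, 6, 58) [166. 231.]
(-37, 6, 58) [297. 295.]
(-59, 157, 58) [153. 562.]
(-59, 0, 58) [345. 306.]
(25, 118, 17.5) [ 55. 457.]
(-25, 118, 17.5) [144. 508.]
```

Yellow tab at (286,190) and lintel ends at (172,228)/(302,288) agree with the model to about 1 px. The carrier hangs level over the lead-in. Now I lower it.

Call:
{"name": "apply_moves", "arguments": {"increments": [[1,8,0.7,0,0],[1,8,0,0,0],[1,4,0,0,0],[1,1.5,0,0,0],[1,0,0,0,0]]}}

```text
t: 13.85
eef_pos: [532.8, -50.0, 32.5]
tcp_rot: [1.29, 1.57, 2.754]
ft_force: [-0.6, 0.3, -2.9]
opening: 0.146
```

Call:
{"name": "apply_moves", "arguments": {"increments": [[1,1,0,0,0],[1,0,0,0,0]]}}

```text
t: 14.05
eef_pos: [533.0, -49.9, 31.9]
tcp_rot: [-1.396, 1.571, 0.068]
ft_force: [-1.0, -0.5, -4.0]
opening: 0.144
```

Call:
{"name": "apply_moves", "arguments": {"increments": [[1,0.8,0,0,0],[1,0,0,0,0],[1,0.6,0,0,0],[1,0,0,0,0]]}}

```text
t: 14.45
eef_pos: [533.0, -50.0, 30.5]
tcp_rot: [-1.278, 1.571, 0.186]
ft_force: [0.5, 0.0, -0.9]
opening: 0.147
```

Call:
{"name": "apply_moves", "arguments": {"increments": [[1,0,0,5,0],[1,0,0,8,0],[1,0,0,8,0],[1,0,0,8,0],[1,0,0,6,0],[1,0,0,0,0]]}}

```text
t: 15.05
eef_pos: [536.8, -14.0, 30.5]
tcp_rot: [-0.582, 1.57, 0.883]
ft_force: [0.0, 2.9, 2.2]
opening: 0.144
```

Call:
{"name": "apply_moves", "arguments": {"increments": [[1,0,0,7,0],[1,0,0,7,0],[1,0,0,7,0],[1,0,0,7,0],[1,0,0,7,0],[1,0,0,0,0]]}}

```text
t: 15.65
eef_pos: [540.6, 20.8, 30.5]
tcp_rot: [-0.571, 1.57, 0.894]
ft_force: [-0.5, 4.6, 5.3]
opening: 0.146
```

```bash
python3 - <<'E'
from nav import *
rep(); print(turn(BOX[2])); t=T(BOX,(0,-24,39))[0]; print(t,go(BOX[2],t))
E
```

```text
grasp [540.6  20.8  38.5] R [[0.0, -0.994, 0.106], [0.001, 0.106, 0.994], [-1.0, -0.0, 0.001]] F [-0.5  4.6  5.3] open 0.146 t 15.65 q6 [-0.08  0.65  1.93  0.    0.56 -1.55]
[-0.13, 179.87]
[542.00849702  37.42967506  39.        ] [-0.5  0.3 16.7]
```

Call:
{"name": "apply_moves", "arguments": {"increments": [[1,0,0,6,0],[1,0,0,6,0],[1,0,0,4,0],[1,0,0,0,0]]}}

```text
t: 16.05
eef_pos: [542.2, 36.3, 30.5]
tcp_rot: [-0.564, 1.57, 0.9]
ft_force: [0.3, 0.7, 5.2]
opening: 0.148
```

Call:
{"name": "apply_moves", "arguments": {"increments": [[0.6,0,0,0,0],[0.6,0,0,0,0],[0.6,0,0,0,0],[0.6,0,0,0,0]]}}

```text
t: 16.45
eef_pos: [541.5, 32.9, 30.2]
tcp_rot: [2.702, 1.567, -2.116]
ft_force: [-4.6, -37.1, 1.8]
opening: 0.386
```

```bash
python3 - <<'E'
from nav import *
rep(); t=T(BOX,(0,44,39))[0]; print(t,go(BOX[2],t))
E
```

```text
grasp [541.5  32.9  38.2] R [[-0.002, -0.994, 0.105], [-0.003, 0.105, 0.994], [-1.0, 0.001, -0.003]] F [ -4.6 -37.1   1.8] open 0.386 t 16.45 q6 [-0.06  0.65  1.93 -0.01  0.56 -1.52]
[549.06775546 105.0622624   39.        ] [-0.8  0.  72.6]
```

Opening pushed the front finger against the wall (37 N). I back off straight away, then rise.

Call:
{"name": "apply_moves", "arguments": {"increments": [[0.6,0,0,-7,0],[0.6,0,0,0,0]]}}

```text
t: 16.65
eef_pos: [541.2, 28.0, 30.2]
tcp_rot: [1.204, 1.57, 2.667]
ft_force: [0.1, 0.2, -0.1]
opening: 0.396
```

Call:
{"name": "apply_moves", "arguments": {"increments": [[0.6,-15,0,0,0],[0.6,-30,0,0,0],[0.6,-25,0,0,0],[0.6,0,0,0,0]]}}

```text
t: 17.05
eef_pos: [542.5, 29.0, 103.1]
tcp_rot: [-1.466, 1.566, -0.002]
ft_force: [-0.0, -1.0, 0.2]
opening: 0.396
```

```bash
python3 - <<'E'
from nav import *
rep(); print(turn(BOX[2])); t=T(BOX,(0,44,39))[0]; print(t,go(BOX[2],t))
c=snap('side','side5'); i=cv2.imread('pics/side5.png')
cv2.imwrite('pics/v5.png',cv2.resize(i[185:300,210:320],None,fx=5,fy=5,interpolation=cv2.INTER_CUBIC))
for y in (38,44,50): print(y,np.round((proj(c,T(BOX,(0,y,40)))[0]-[210,185])*5))
E
```

```text
grasp [542.5  29.  111.1] R [[0.005, -0.994, 0.106], [-0.0, 0.106, 0.994], [-1.0, -0.005, 0.0]] F [-0.  -1.   0.2] open 0.396 t 17.05 q6 [-0.07  0.54  1.89  0.    0.72 -1.53]
[-0.15, 179.85]
[549.06775546 105.0622624   39.        ] [72.1  1.4 76.4]
38 [195. 331.]
44 [188. 340.]
50 [181. 349.]
```

View pics/v5.png

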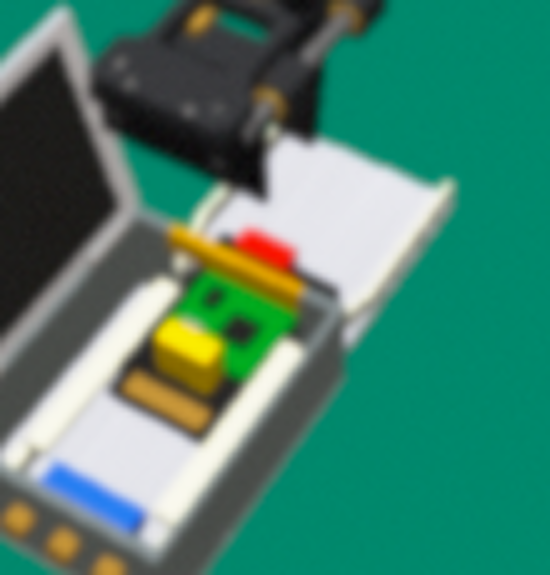

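The carrier is through the slot and flat, with the yellow tab at (190,340), box y about 44. Now I move my hold to it.

Call:
{"name": "apply_moves", "arguments": {"increments": [[0.62,0,0.5,20,-0.1],[0.62,0,0.5,30,0],[0.62,0,0.4,26,0],[0.62,0,0,0,0],[0.62,20,0,0,0],[0.62,25,0,0,0],[0.62,18,0,0,0],[0.62,8,0,0,0],[0.62,0,0,0,0]]}}

```text
t: 18.0
eef_pos: [547.2, 103.9, 28.1]
tcp_rot: [1.719, 1.568, -3.099]
ft_force: [-0.2, -0.2, 0.4]
opening: 0.379
```

Call:
{"name": "apply_moves", "arguments": {"increments": [[1,0,0,0,0],[1,0,0,0,0],[1,0,0,0,0],[1,0,0,0,0],[1,0,0,0,0],[1,0,0,0,0]]}}

```text
t: 18.6
eef_pos: [548.2, 104.3, 30.1]
tcp_rot: [-1.367, 1.57, 0.099]
ft_force: [-0.5, 0.3, 6.4]
opening: 0.144
```

```bash
python3 - <<'E'
from nav import *
rep(); print(turn(BOX[2])); t=T(BOX,(0,101,39))[0]; print(t,go(BOX[2],t))
E
```

```text
grasp [548.2 104.3  38.1] R [[0.001, -0.994, 0.105], [0.0, 0.105, 0.994], [-1.0, -0.001, 0.0]] F [-0.5  0.3  6.4] open 0.144 t 18.6 q6 [ 0.07  0.67  1.89  0.    0.58 -1.4 ]
[-0.06, 179.94]
[554.98507503 161.75428414  39.        ] [-0.9 -0.8 57.8]
```

Call:
{"name": "apply_moves", "arguments": {"increments": [[1,0,0,6,0],[1,0,-0.3,8,0],[1,0,-0.3,8,0],[1,0,0,8,0],[1,0,0,8,0],[1,0,0,4,0],[1,0,0,0,0]]}}

```text
t: 19.3
eef_pos: [553.4, 146.4, 30.1]
tcp_rot: [-1.265, 1.569, 0.201]
ft_force: [-0.6, 1.6, 5.6]
opening: 0.143
```

Call:
{"name": "apply_moves", "arguments": {"increments": [[1,0,0,4,0],[1,0,0,4,0],[1,0,0,4,0],[1,0,0,0,0]]}}

```text
t: 19.7
eef_pos: [554.5, 157.5, 30.1]
tcp_rot: [-2.037, 1.57, -0.571]
ft_force: [-1.3, -5.9, 6.6]
opening: 0.144
```

```bash
python3 - <<'E'
from nav import *
rep(); print(turn(BOX[2])); t=T(BOX,(0,101,39))[0]; print(t,go(BOX[2],t))
E
```

```text
grasp [554.5 157.5  38.1] R [[0.001, -0.995, 0.104], [-0.001, 0.104, 0.995], [-1.0, -0.001, -0.0]] F [-1.3 -5.9  6.6] open 0.144 t 19.7 q6 [ 0.16  0.68  1.84 -0.    0.61 -1.3 ]
[-0.03, 179.97]
[554.98507503 161.75428414  39.        ] [-0.9 -0.   4.3]
```

Pushing the socket now (about 6 N). I advance in small steps to the hard stop.

Call:
{"name": "apply_moves", "arguments": {"increments": [[1,0,0,2,0],[1,0,0,1.5,0],[1,0,0,0,0]]}}

```text
t: 20.0
eef_pos: [554.8, 160.6, 30.1]
tcp_rot: [-2.445, 1.57, -0.979]
ft_force: [-0.7, -8.3, 6.9]
opening: 0.143
```

Call:
{"name": "apply_moves", "arguments": {"increments": [[1,0,0,1,0],[1,0,0,0,0]]}}

```text
t: 20.2
eef_pos: [554.9, 161.1, 30.1]
tcp_rot: [-2.792, 1.569, -1.325]
ft_force: [-0.8, -13.3, 6.9]
opening: 0.144
```

Call:
{"name": "apply_moves", "arguments": {"increments": [[1,0,0,1,0],[1,0,0,0,0]]}}

```text
t: 20.4
eef_pos: [554.9, 161.2, 30.1]
tcp_rot: [-3.136, 1.568, -1.67]
ft_force: [-1.5, -20.5, 10.8]
opening: 0.144
```

Hard stop found: the TCP stopped at y 161.2 while the force rose to 20 N. I release, rise and look.

Call:
{"name": "apply_moves", "arguments": {"increments": [[0.65,0,0,0,0],[0.65,0,0,0,0],[0.65,0,0,0,0],[0.65,0,0,0,0],[0.65,0,0,0,0],[0.65,-15,0,0,0],[0.65,-30,0,0,0],[0.65,-40,0,0,0],[0.65,-40,0,0,0],[0.65,-40,0,0,0]]}}

```text
t: 21.4
eef_pos: [554.4, 163.5, 196.0]
tcp_rot: [1.352, 1.571, 2.818]
ft_force: [0.8, 0.2, -0.2]
opening: 0.349
```

Call:
{"name": "apply_moves", "arguments": {"increments": [[0.65,-20,30,-30,0],[0.65,0,30,-40,0],[0.65,0,30,-40,0],[0.65,0,0,-40,0],[0.65,0,0,-40,0],[0.65,0,0,0,0]]}}

```text
t: 22.0
eef_pos: [445.0, -19.2, 214.7]
tcp_rot: [-2.121, 1.57, -0.659]
ft_force: [0.2, 0.1, 0.8]
opening: 0.351
```

```bash
python3 - <<'E'
from nav import *
rep()
c=snap('side','side6'); i=cv2.imread('pics/side6.png'); a=snap('top','top6'); j=cv2.imread('pics/top6.png')
o=np.zeros((580,790,3),np.uint8); rs=lambda im,k:cv2.resize(im,None,fx=k,fy=k,interpolation=cv2.INTER_CUBIC)
o[:575,:550]=rs(i[185:300,210:320],5); o[:240,555:785]=rs(i[120:240,140:255],2); o[260:500,555:785]=rs(j[170:290,170:285],2)
cv2.imwrite('pics/v6.png',o)
for X in ((0,101,40),(0,33,40),(25,128,17.5),(-25,128,17.5),(29,128,14),(-29,128,14)): print(X,np.round((proj(c,T(BOX,X))[0]-[210,185])*5))
E
```

```text
grasp [445.  -19.2 222.7] R [[0.001, -0.994, 0.108], [-0.001, 0.108, 0.994], [-1.0, -0.001, -0.0]] F [0.2 0.1 0.8] open 0.351 t 22.0 q6 [-0.19  0.25  1.99 -0.    0.9  -1.65]
(0, 101, 40) [118. 427.]
(0, 33, 40) [201. 324.]
(25, 128, 17.5) [ 42. 473.]
(-25, 128, 17.5) [132. 524.]
(29, 128, 14) [ 35. 473.]
(-29, 128, 14) [139. 533.]
```

View pics/v6.png

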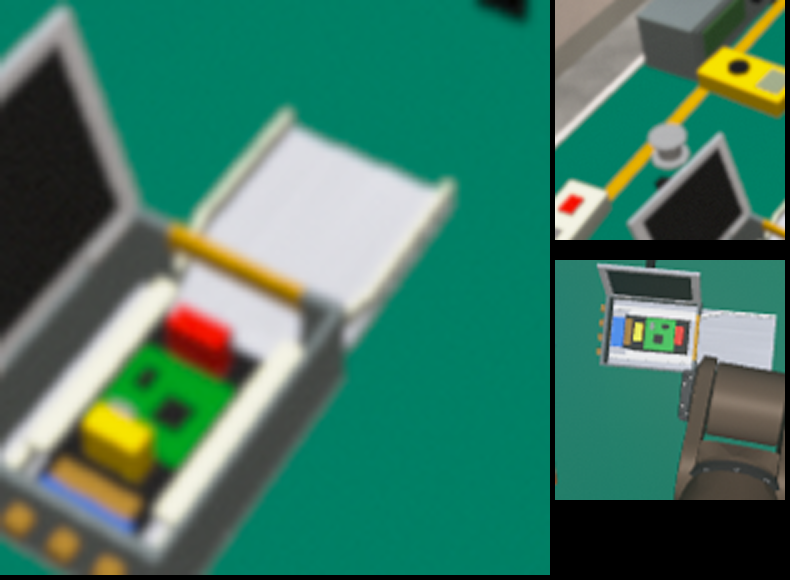

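The carrier is flat and straight in the track. The yellow tab at (118,425) and red tab at (200,325) match the fully-home prediction to about 1 px. The lid is open and the robot is clear, so I hand the job in.

```bash
python3 -c "
from cell import env; env.job_done()"
```

```text
the job is handed in; nothing more can be done
```

The job is handed in at about 22 s of the 67 s allowed; the interface reported no verdict.

- **Lid:** I pinched the knob and swung the lid past upright, and it dropped back onto its stop. It was still open in the last picture.
- **Carrier:** I picked the black carrier up by its red tab and laid it nose first on the lead-in. I slid it through the slot, moved my hold to the yellow tab inside the box, and pushed until it stopped hard (resistance rose from about 6 N to 20 N with no more travel).
- **Last check:** in the side camera both tabs sat within about 1 px of where they should be when the carrier is fully home. The robot was clear of everything. The meter and spool looked unmoved. The screwdriver was out of view in that last crop, but no move went near it.
- **What went wrong:** when I released the red tab, the opening front finger pressed on the slot wall at about 37 N. I backed it off straight away, and the next picture showed the carrier still in place.
- **Not checked directly:** the lid angle and the socket travel were judged only from pictures and from the push stopping, since neither joint can be read.

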